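# Find the heavy canister by feel and shut it in the rack

### The arm

A 6-joint arm with a two-finger parallel gripper is mounted at the origin on the work surface. World frame = base frame: x ahead of the robot, y to its left, z up, the work surface at z = 0. Lengths are in m, angles in rad, forces in N, time in s.
With the tool pointing down it reaches from about 0.35 to 0.975 m from the base axis. Payload 4.9 kg.
Tool frame: the origin (TCP) lies on the centre line of the jaws, within the pads' length; the fingertips stand 19 mm ahead of it and the grasp point (between the pads) is the TCP; z points along the fingers, y is the line along which they close (so a half turn about z gives the same grasp; the last joint's range is limited). The gripper opens to 85 mm and grips with 20 to 120 N. Pads are 22 mm wide; open, the fingers measure 114 mm over their backs; the gripper's body (76 mm by 85 mm) begins 54 mm behind the grasp point. The pads swing forward as they close: fully open they stand 13 mm farther back than shut.
Start: joints at [1.165, 0.053, 1.613, -0, 1.476, -0.119], TCP at [0.177, 0.599, 0.25] pointing down, gripper open.
Joint ranges: [-3.01, 3.01], [-1.01, 2.22], [0.06, 2.58], [-1.02, 4.17], [0.09, 2.62], [-3.14, 3.14]. Speed limits (rad/s): [2.57, 2.57, 3.14, 3.14, 3.14, 3.14].

### API

Orientations are given as a unit quaternion [w, x, y, z].
In Python, from plant import state, grab_frame, ticket, spotter gives the robot as it stands.
- The arm moves only by the tool apply_moves, never from a script. Its argument "series" is a list of rows, each an object of numbers: "jaw": the closure, from 0 (fully open) to 1 (shut); "dx", "dy", "dz": the shift along the tool's x, y, z in mm; "turn": the turn about the tool's z in rad. A call has 1 to 5 rows; each row is the pose to reach, as a shift and turn from the pose commanded when the call began, along the tool's axes at that moment; what a row does not reach only later rows make up. A row lasts 1/12 s, in which the tool goes at most 41.7 mm and 7.16 degrees, less where a joint would pass 70% of its speed; a pose out of reach is approached as far as the arm can. A call with a gripper value outside its range is refused whole. The fingers move at their own pace and stop on an object; the grip force is fixed at half the most. Time passes only in rows, so rows that repeat a pose let the fingers close. It gives the time, the measured TCP pose, the force, the opening and the grip force at its end, in the units of the state.
- state(): the state, without advancing time (a new reading comes with each control period).
- grab_frame(name): name is "scene" or "side" or "wrist"; returns a dict with "pixels" (400x640x3 uint8, red, green, blue), "mtx" (3x3 intrinsics, pixels), "camera_from_world" (4x4, takes a point from world to camera coordinates). Camera axes: x right, y down, z forward; pixel columns grow to the right and rows downward; lengths in m; the calibration is good to about 2 mm. A picture is of the moment at which its call begins. There is no depth.
- ticket.job_done(): hands the job in; it is judged then, once.
Trained networks look in a picture, given as the dict that the camera call returned (one of the last four; its "shot" number tells which), for a name from the list of things; names that differ only in an ending like _2 or _b are one class to them, and where a whole thing is asked for, a point or a joint stands for the part that bears it (a point fixed in the world has none). Each returns a list of dicts, best first, with "conf" (0 to 1); they miss things now and then, are a little off and sometimes report something else, mostly with a low value. They report only what shows in the picture. A call takes as long as a camera call. They do not tell look-alikes from the thing itself.
- spotter.outline_of(picture, target): "region" (400x640 bool, what is visible of it) and "extent" ([left, top, right, bottom] in pixels, round what is visible of it).
The state is a dict: "time": time; "joint_pos": joint angles; "joint_vel": joint speeds; "joint_efforts": joint torques, N m; "tool_pos": TCP position; "tool_rot": TCP orientation; "contact_force": force on the tool from outside, world axes, zero at the start; "ft_torque": the same for the moment, N m; "gripper_width": opening from 0.0 (shut) to 1.0 (fully open); "grasp_force": force on a finger pad.
Only numpy, scipy, OpenCV 4.12 (cv2) and the standard library are available. Lean on these libraries where they do the work, as an engineer would, in place of code of your own. Each camera call takes 0.05 s, during which the arm holds its last target. There are 200 camera calls.

### The job

One of the three identical canisters holds the heavy steel pressing weight: lift them to feel which one it is, and set it gently upright on the floor of the empty bay of the white rack. Then slide the rack's orange door across in front of it until it meets its stop. The two light canisters stay standing upright on the counter, no canister may be tipped over or dropped, and everything else stays where it is.

Things in the scene. Friction and masses are not known exactly. Their poses are not given: they have to be found in the camera images.
- canister_a: closed metal canister with a brown wooden lid that stays on: 58 mm diameter, lid top 100 mm above its foot, then a knob 22 mm wide, 12 mm high. The three look alike; any one of them holds the steel weight (0.65 to 0.78 kg in all), the other two only a wooden plug (0.23 to 0.26 kg in all). Origin: centre of the foot, z up
- canister_b: closed metal canister with a brown wooden lid that stays on: 58 mm diameter, lid top 100 mm above its foot, then a knob 22 mm wide, 12 mm high. The three look alike; any one of them holds the steel weight (0.65 to 0.78 kg in all), the other two only a wooden plug (0.23 to 0.26 kg in all). Origin: centre of the foot, z up
- canister_c: closed metal canister with a brown wooden lid that stays on: 58 mm diameter, lid top 100 mm above its foot, then a knob 22 mm wide, 12 mm high. The three look alike; any one of them holds the steel weight (0.65 to 0.78 kg in all), the other two only a wooden plug (0.23 to 0.26 kg in all). Origin: centre of the foot, z up
- rack: white rack fixed to the counter, 140 mm deep (x), 372 mm wide (y), two bays open above, walls 55 mm high, 6 mm thick, floor 12 mm above the counter. The +y bay holds fixed spice jars (69 mm high); the -y bay is empty, its front (-x, facing the robot) to be shut by the door. Origin: centre of the underside; x points away from the front, y along the door track
- bay (a point): centre of the floor of the rack's empty bay; axes as the rack's. The bay is free for 110 mm along x and 177 mm along y
- door (a joint): opening of the orange sliding door in m: 0 is fully closed against its stop, growing as it slides along the rack's +y, at most 0.172. It glides with about 1.5 N of friction and stays where it is left. Door panel 180 mm wide, 6 mm thick, top edge 60 mm above the counter
- door_grip (a point): middle of the black upright grip that stands on the door's top edge, 69 mm in front (-x) of the bay's centre line: 16 mm thick along the sliding direction, 22 mm across, its top 105 mm above the counter (20 mm above this point); moves with the door; axes as the rack's
- bowl: bystander: blue plastic bowl, 150 mm across, 60 mm high; origin under its centre
- egg_cup: bystander: white ceramic egg cup, 50 mm across, 64 mm high; origin under its centre
- rolled_mat: bystander: red silicone baking mat rolled tight, 300 mm long along its x, 52 mm thick; origin under its middle
- pastry_wheel: bystander: beech pastry wheel lying flat, about 175 mm long along its x, 26 mm high; origin near its middle, on the counter
- spatula: bystander: spatula lying along its x, 240 mm long; origin under its middle
- jar: bystander: closed jar, 64 mm diameter, 90 mm high; origin under its centre
Not all that is in view belongs to the job. Leave any blue or green look-alike of the canister_c alone.

How it is judged:
By the outcome, as a careful person would: the job done as asked, in the order asked, and still so for the second after the job is handed in, with the robot touching nothing.
It also fails if it takes over 67 s, if anything falls off the work surface, if the arm or the gripper's body presses on something with over 40 N, if the wrist force passes 120 N, or if a joint passes its speed limit or range.

## Working session

There is one attempt and no reset: what is moved stays moved. The work goes in short steps, Python scripts to look and compute and a tool call to move; the robot and the scene stay as the last step left them, time stands still between calls to the robot, and variables do not carry over. Pictures are saved under pics/ and viewed, at most 10 in all, crops included, and the job is handed in when it is done.

Besides the shell and the picture viewer there is one more tool, called after ">>>" by a JSON object that holds its "method" and its "body". apply_moves: Moves the arm, as the interface text tells. Its arguments: {"type":"object","properties":{"series":{"type":"array","items":{"type":"object","properties":{"jaw":{"type":"number"},"dx":{"type":"number"},"dy":{"type":"number"},"dz":{"type":"number"},"turn":{"type":"number"}}}}},"required":["series"]}

```bash
mkdir -p pics; ls
cat > h.py <<'E'
import numpy as np, cv2
from plant import state, grab_frame, ticket, spotter
def save(p,n): cv2.imwrite('pics/'+n,p['pixels'][:,:,::-1])
def proj(p,X):
    T=np.array(p['camera_from_world']);c=T[:3,:3]@np.array(X)+T[:3,3];q=np.array(p['mtx'])@c;return q[:2]/q[2]
def ray(p,uv):
    T=np.array(p['camera_from_world']);R=T[:3,:3];d=R.T@np.linalg.inv(p['mtx'])@np.array([uv[0],uv[1],1.]);return -R.T@T[:3,3],d/np.linalg.norm(d)
def atz(p,uv,z):
    o,d=ray(p,uv);return o+d*(z-o[2])/d[2]
def tri(obs):
    A=np.zeros((3,3));b=np.zeros(3);L=[]
    for p,uv in obs:
        o,d=ray(p,uv);M=np.eye(3)-np.outer(d,d);A+=M;b+=M@o;L.append((o,d))
    X=np.linalg.solve(A,b);return X,[np.linalg.norm(np.cross(X-o,d)) for o,d in L]
E
python3 - <<'E'
from h import *
s=state();print(s)
for n in ['scene','side']:
    p=grab_frame(n);save(p,n+'0.png')
    o,d=ray(p,(320,200));print(n,o.round(3),d.round(3))
    for t in ['canister_a','rack','door','door_grip']:
        for r in spotter.outline_of(p,t)[:6]:
            m=r['region'];print(t,round(r['conf'],2),r['extent'],int(m.sum()))
E
```

```text
pics
{'time': 0.0, 'joint_pos': array([ 1.16495266e+00,  5.33657481e-02,  1.61430415e+00, -7.92138992e-06,
        1.47599354e+00, -1.19007567e-01]), 'joint_vel': array([-9.64373432e-04, -3.59015513e-04,  6.36602135e-05, -7.46965678e-04,
       -1.81741663e-03, -2.53458404e-04]), 'joint_efforts': array([-2.10540944e-03, -3.93676364e+01, -3.70172346e+01, -1.84376822e-04,
        7.01161829e-03,  7.47209356e-06]), 'tool_pos': array([0.17659716, 0.59892003, 0.2490514 ]), 'tool_rot': array([-2.64797104e-04,  1.42926448e-01,  9.89732771e-01, -1.00096378e-03]), 'contact_force': array([ 0.32233423,  1.01201208, -0.22877344]), 'ft_torque': array([-0.01368966,  0.00460537, -0.05243905]), 'grasp_force': 0.0, 'gripper_width': 1.0008367864369965}
scene [1.679 0.111 1.172] [-0.704 -0.086 -0.705]
side [ 0.037 -0.916  0.862] [ 0.439  0.679 -0.588]
canister_a 0.91 [342.5, 268.1, 368.9, 313.8] 791
canister_a 0.82 [319.4, 291.2, 342.7, 336.1] 907
canister_a 0.81 [336.5, 236.8, 360.0, 274.2] 644
canister_a 0.75 [291.5, 242.8, 310.7, 279.5] 695
canister_a 0.58 [354.9, 214.7, 370.4, 251.3] 581
canister_a 0.39 [224.7, 215.0, 274.9, 243.8] 430
rack 0.78 [242.0, 159.0, 324.0, 229.3] 3064
door 0.86 [250.6, 179.7, 277.5, 213.0] 340
door 0.43 [343.6, 270.6, 368.0, 310.0] 774
door_grip 0.96 [248.5, 177.5, 277.5, 207.8] 357
door_grip 0.29 [241.0, 159.7, 324.5, 228.9] 3125
```

View pics/scene0.png

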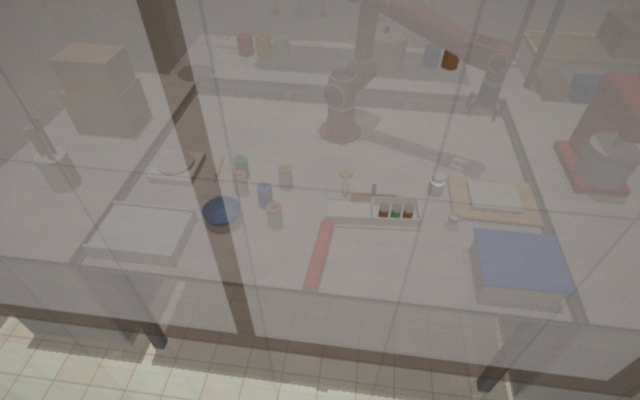

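View pics/side0.png

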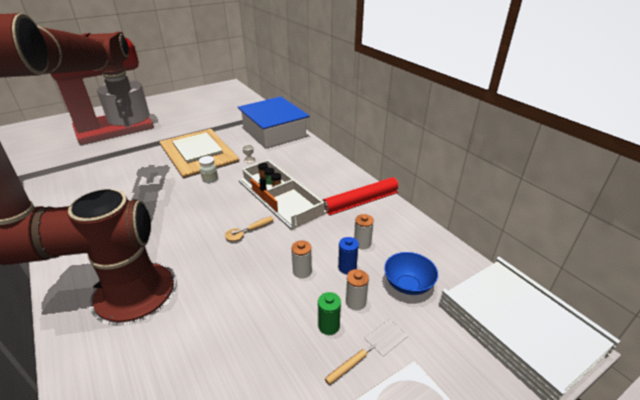

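Side view: canisters with brown lids at (302,258), (357,289) and (364,231). The look-alikes are blue (348,255) and green (329,313). The orange door and black grip are near (264,190), and the empty bay is at (295,205). The scene camera looks through a reflecting window, so its picture is washed out, but the three brown lids can still be seen near (285,168), (241,176) and (274,207).

Run:
```python
from h import *
p=grab_frame('side');q=grab_frame('scene')
im=p['pixels'];hsv=cv2.cvtColor(im,cv2.COLOR_RGB2HSV)
S={}
for r in spotter.outline_of(p,'canister_a')[:5]:
    e=r['extent'];u=(e[0]+e[2])/2;v=(e[1]+e[3])/2
    X=atz(p,(u,v),.055);print(r['conf'],np.round((u,v)),X.round(3),'knob scene',proj(q,[X[0],X[1],.112]).round(1), 'colour',np.median(im[r['region']],0))
# scene: contrast stretched crop
c=q['pixels'][130:250,210:470].astype(float)
c=np.clip((c-60)*255/130,0,255).astype(np.uint8)
cv2.imwrite('pics/sc.png',cv2.resize(c,None,fx=3,fy=3,interpolation=cv2.INTER_CUBIC)[:,:,::-1])
c=im[140:240,220:420];cv2.imwrite('pics/rk.png',cv2.resize(c,None,fx=4,fy=4,interpolation=cv2.INTER_CUBIC)[:,:,::-1])
T=np.linalg.inv(grab_frame('wrist')['camera_from_world']);print(T.round(3))
```

```text
0.82 [356. 291.] [ 0.496 -0.381  0.055] knob scene [236.2 170.6] colour [121. 114.  96.]
0.8 [348. 256.] [ 0.557 -0.26   0.055] knob scene [261.7 183.2] colour [19.  39.5 89. ]
0.74 [300. 260.] [ 0.431 -0.199  0.055] knob scene [282.8 164.4] colour [121. 115. 100.]
0.66 [248. 231.] [0.361 0.001 0.055] knob scene [332.3 157.9] colour [210.  170.5 112. ]
0.61 [363. 233.] [ 0.659 -0.203  0.055] knob scene [270.2 202.7] colour [123. 116. 104.]
[[ 0.284  0.918  0.278  0.105]
 [ 0.959 -0.272 -0.082  0.621]
 [ 0.001  0.29  -0.957  0.375]
 [ 0.     0.     0.     1.   ]]
```

View pics/sc.png

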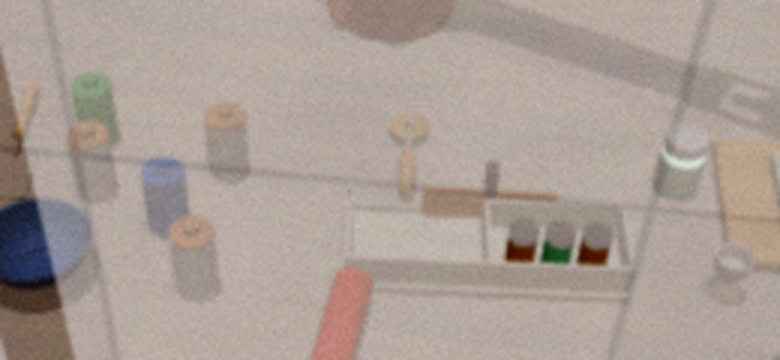

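View pics/rk.png

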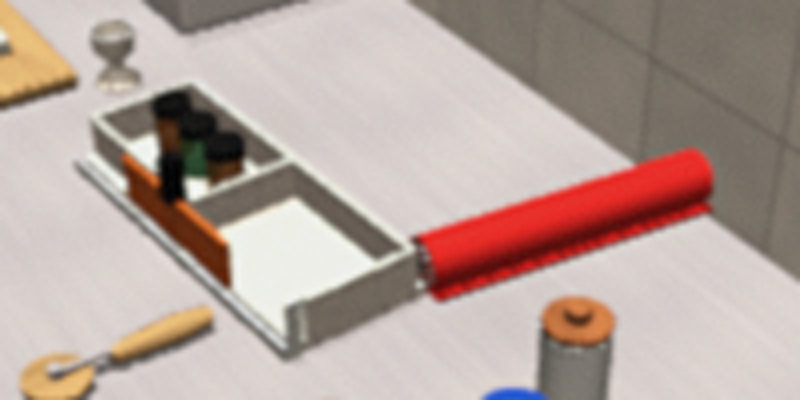

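Possible confusions in the side view: blue (348,255) and green (329,313) look-alikes, the jar (208,168), and the pastry wheel (248,231), which the network also reported as a canister. The crop confirms that brown lids mark the right ones: (302,258), (357,289) and (364,231). The grip is at (263,184) on the orange door, which stands open towards +y. The bay floor is at (293,205).

Next I'll move the wrist camera over the area.

>>> {"method": "apply_moves", "body": {"series": [{"dx":-389,"dy":-354,"dz":-80,"turn":-0.29},{"dx":-389,"dy":-354,"dz":-80,"turn":-0.29},{"dx":-389,"dy":-354,"dz":-80,"turn":-0.29},{"dx":-389,"dy":-354,"dz":-80,"turn":-0.29},{"dx":-389,"dy":-354,"dz":-80,"turn":-0.29}]}}

```text
invalid input at $.series[0]: expected keys jaw, dx, dy, dz, turn
```

```bash
cat >> h.py <<'E'
def ax():
    s=state();w,x,y,z=s['tool_rot']
    from scipy.spatial.transform import Rotation as Ro
    return s,Ro.from_quat([x,y,z,w]).as_matrix()
def go(X,yaw=None):
    # yaw: desired world angle (deg) of the tool y axis, modulo 180
    s,R=ax();d=R.T@(np.array(X)-s['tool_pos'])*1000
    a=np.degrees(np.arctan2(R[1,1],R[0,1]))
    t=0 if yaw is None else -np.radians((yaw-a+90)%180-90)
    print('t',round(s['time'],2),'pos',s['tool_pos'].round(4),'yaw',round(a,1),'tilt',R[2,2].round(4),'-> d',d.round(1),'turn',round(t,3))
E
python3 - <<'E'
from h import *
go([.45,.15,.33],90)
E
```

```text
t 0.7 pos [0.1768 0.5995 0.2503] yaw 73.6 tilt -1.0 -> d [-389.2 -353.8  -79.7] turn -0.287
```

>>> {"method": "apply_moves", "body": {"series": [{"jaw":0,"dx":-389,"dy":-354,"dz":-80,"turn":-0.29},{"jaw":0,"dx":-389,"dy":-354,"dz":-80,"turn":-0.29},{"jaw":0,"dx":-389,"dy":-354,"dz":-80,"turn":-0.29},{"jaw":0,"dx":-389,"dy":-354,"dz":-80,"turn":-0.29},{"jaw":0,"dx":-389,"dy":-354,"dz":-80,"turn":-0.29}]}}

```text
time: 1.12
tool_pos: [0.2838, 0.4224, 0.2819]
tool_rot: [0.0, -0.002, 1.0, 0.0]
contact_force: [1.1, -0.0, 0.0]
gripper_width: 1.0
grasp_force: 0.0
```

Run:
```python
from h import *
go([.45,.10,.33],90)
```

```text
t 1.12 pos [0.2838 0.4224 0.2819] yaw 90.2 tilt -1.0 -> d [-164.8 -323.1  -48.1] turn 0.004
```

>>> {"method": "apply_moves", "body": {"series": [{"jaw":0,"dx":-165,"dy":-323,"dz":-50,"turn":0},{"jaw":0,"dx":-165,"dy":-323,"dz":-50,"turn":0},{"jaw":0,"dx":-165,"dy":-323,"dz":-50,"turn":0},{"jaw":0,"dx":-165,"dy":-323,"dz":-50,"turn":0},{"jaw":0,"dx":-165,"dy":-323,"dz":-50,"turn":0}]}}

```text
time: 1.53
tool_pos: [0.3782, 0.2386, 0.3106]
tool_rot: [0.001, -0.002, 1.0, 0.0]
contact_force: [0.6, -0.3, -0.7]
gripper_width: 1.003
grasp_force: 0.0
```

>>> {"method": "apply_moves", "body": {"series": [{"jaw":0,"dx":-70,"dy":-140,"dz":-20,"turn":0},{"jaw":0,"dx":-70,"dy":-140,"dz":-20,"turn":0},{"jaw":0,"dx":-70,"dy":-140,"dz":-20,"turn":0},{"jaw":0,"dx":-70,"dy":-140,"dz":-20,"turn":0},{"jaw":0,"dx":-70,"dy":-140,"dz":-20,"turn":0}]}}

```text
time: 1.95
tool_pos: [0.4504, 0.0962, 0.3311]
tool_rot: [0.001, 0.002, 1.0, -0.001]
contact_force: [-0.8, 0.9, -0.3]
gripper_width: 1.002
grasp_force: 0.0
```

Run:
```python
from h import *
go([.45,.0,.33],90)
p=grab_frame('wrist');save(p,'w1.png');np.save('w1.npy',p,allow_pickle=True)
for t in ['rack','door','door_grip','canister_a']:
    for r in spotter.outline_of(p,t)[:5]: print(t,round(r['conf'],2),r['extent'])
```

```text
t 1.95 pos [0.4504 0.0962 0.3311] yaw 89.8 tilt -1.0 -> d [  0.  -96.2   1.3] turn -0.004
rack 0.66 [227.0, 172.3, 539.6, 303.8]
door 0.95 [315.5, 180.6, 468.7, 223.3]
door 0.71 [0.2, 289.2, 13.0, 347.7]
door_grip 0.98 [315.7, 185.8, 469.8, 225.8]
canister_a 0.91 [70.6, 279.1, 147.7, 335.0]
canister_a 0.82 [10.1, 124.9, 120.0, 186.3]
canister_a 0.8 [0.8, 213.2, 94.4, 287.6]
canister_a 0.52 [573.6, 72.7, 637.2, 131.6]
```

View pics/w1.png

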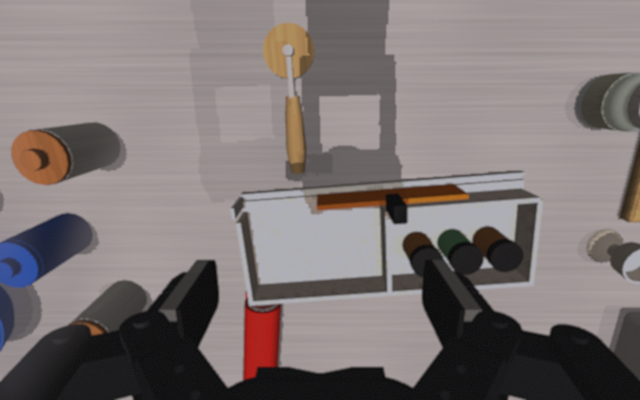

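Wrist view: the rack is slightly rotated, with wall-top corners near (237,205), (250,303), (533,286) and (540,197). The grip top is at (398,210), and brown lids are at (38,157) and (92,327). I'll take a second view from farther in -y.

>>> {"method": "apply_moves", "body": {"series": [{"jaw":0,"dx":20,"dy":-150,"dz":0,"turn":0},{"jaw":0,"dx":20,"dy":-240,"dz":0,"turn":0},{"jaw":0,"dx":20,"dy":-240,"dz":0,"turn":0},{"jaw":0,"dx":20,"dy":-240,"dz":0,"turn":0},{"jaw":0,"dx":20,"dy":-240,"dz":0,"turn":0}]}}

```text
time: 2.62
tool_pos: [0.4309, -0.1071, 0.3301]
tool_rot: [0.0, -0.003, 1.0, -0.0]
contact_force: [2.1, -0.6, 0.4]
gripper_width: 1.004
grasp_force: 0.0
```

>>> {"method": "apply_moves", "body": {"series": [{"jaw":0,"dx":0,"dy":-50,"dz":0,"turn":0},{"jaw":0,"dx":0,"dy":-50,"dz":0,"turn":0},{"jaw":0,"dx":0,"dy":-50,"dz":0,"turn":0}]}}

```text
time: 2.87
tool_pos: [0.4313, -0.1578, 0.3296]
tool_rot: [-0.0, -0.0, 1.0, 0.0]
contact_force: [-1.2, 0.4, 0.3]
gripper_width: 0.999
grasp_force: 0.0
```

Run:
```python
from h import *
go([.45,.0,.33],90)
p=grab_frame('wrist');save(p,'w2.png');np.save('w2.npy',p,allow_pickle=True)
q=np.load('w1.npy',allow_pickle=True).item()
for t in ['canister_a','rack','door_grip','bowl','rolled_mat']:
    for r in spotter.outline_of(p,t)[:6]: print(t,round(r['conf'],2),r['extent'])
for uv in [(237,205),(250,303),(533,286),(540,197)]: print('corner',atz(q,uv,.055).round(4))
print('grip',atz(q,(398,212),.105).round(4))
```

```text
t 2.87 pos [ 0.4313 -0.1578  0.3296] yaw 90.1 tilt -1.0 -> d [-18.8 157.8  -0.4] turn 0.001
canister_a 0.76 [52.0, 103.9, 155.8, 164.1]
canister_a 0.7 [98.2, 183.0, 181.9, 257.4]
canister_a 0.7 [214.4, 225.5, 274.5, 302.0]
canister_a 0.64 [255.8, 136.6, 315.6, 200.4]
canister_a 0.6 [267.5, 292.2, 316.6, 368.0]
rack 0.93 [424.5, 193.8, 636.6, 315.3]
door_grip 0.6 [506.4, 199.7, 640.0, 242.5]
door_grip 0.37 [256.2, 139.1, 318.1, 204.2]
bowl 0.78 [81.2, 283.1, 162.7, 333.4]
rolled_mat 0.8 [400.6, 302.9, 440.9, 389.0]
rolled_mat 0.31 [267.9, 290.6, 317.0, 371.0]
corner [ 0.5053 -0.0039  0.055 ]
corner [0.6416 0.0031 0.055 ]
corner [0.6177 0.3725 0.055 ]
corner [0.4969 0.3599 0.055 ]
grip [0.4977 0.1793 0.105 ]
```

View pics/w2.png

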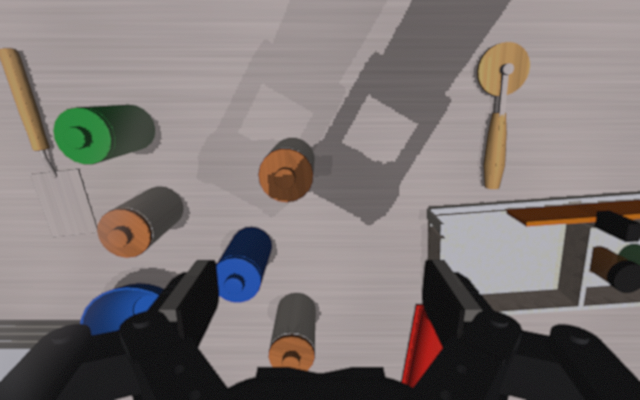

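Run:
```python
from h import *
p=np.load('w2.npy',allow_pickle=True).item();q=np.load('w1.npy',allow_pickle=True).item()
s=grab_frame('side')
D=spotter.outline_of(s,'canister_a')
K={'c1':(286,174),'c2':(122,236),'c3':(291,358),'blue':(234,282),'green':(80,137)}
P={}
for k,uv in K.items():
    X=atz(p,uv,.112);P[k]=X;print(k,X.round(4),'side knob',proj(s,X).round(1),'foot',proj(s,[X[0],X[1],0]).round(1))
for r in D[:6]: print(r['extent'])
print('tri c1',tri([(p,K['c1']),(q,(37,158))])); print('tri c3',tri([(p,K['c3']),(s,(364.5,218))]))
print('tri grip',tri([(q,(398,211)),(s,(263,178.5))]))
for k in P:
  for j in P:
    if k<j:
      d=P[j]-P[k];print(k,j,np.linalg.norm(d[:2]).round(3),np.degrees(np.arctan2(d[1],d[0])).round())
c=np.array([.5598,.1833]);a=np.array([.998,.0645]);b=np.array([-.0645,.998])
for xr,yr in [(.07,-.186),(-.07,-.186),(.07,.186),(-.07,.186)]:
  X=np.r_[c+xr*a+yr*b,.055];print('corner',xr,yr,proj(q,X).round(),proj(p,X).round(),proj(s,X).round())
for xr,yr in [(.064,-.18),(-.046,-.18),(.064,-.003),(-.046,-.003)]:
  X=np.r_[c+xr*a+yr*b,.012];print('floor',xr,yr,proj(q,X).round(),proj(p,X).round(),proj(s,X).round())
b2=s['pixels'];hs=cv2.cvtColor(b2,cv2.COLOR_RGB2HSV);print('bowl',atz(p,(122,325),.06))
go([P['c1'][0],P['c1'][1],.07],90)
```

```text
c1 [ 0.4343 -0.1909  0.112 ] side knob [298.7 243.2] foot [299.9 271.1]
c2 [ 0.5013 -0.3663  0.112 ] side knob [355.3 272.1] foot [353.1 300.5]
c3 [ 0.658  -0.1913  0.112 ] side knob [361.7 216.5] foot [359.5 243.6]
blue [ 0.5562 -0.2518  0.112 ] side knob [346.4 239.6] foot [344.9 267.4]
green [ 0.3974 -0.39    0.112 ] side knob [327.  295.1] foot [326.6 323.6]
[346.8, 271.6, 368.4, 312.9]
[319.2, 290.1, 344.5, 339.4]
[354.2, 215.0, 369.8, 251.3]
[335.2, 238.6, 359.7, 274.4]
[291.8, 242.7, 311.4, 278.5]
[383.4, 252.0, 440.7, 292.7]
tri c1 (array([ 0.43732055, -0.19184648,  0.10326232]), [np.float64(0.0010317370992612856), np.float64(0.0010317370992612095)])
tri c3 (array([ 0.66828411, -0.19238022,  0.10151826]), [np.float64(0.000798180959735193), np.float64(0.0007981809597351178)])
tri grip (array([0.50105736, 0.17910577, 0.10314512]), [np.float64(0.0036849615948100043), np.float64(0.0036849615948099227)])
c1 c2 0.188 -69.0
c1 c3 0.224 -0.0
c1 green 0.202 -100.0
c2 c3 0.235 48.0
c2 green 0.107 -167.0
c3 green 0.328 -143.0
blue c1 0.136 153.0
blue c2 0.127 -116.0
blue c3 0.118 31.0
blue green 0.211 -139.0
corner 0.07 -0.186 [249. 303.] [439. 317.] [323. 202.]
corner -0.07 -0.186 [234. 202.] [443. 218.] [289. 217.]
corner 0.07 0.186 [534. 286.] [724. 301.] [268. 159.]
corner -0.07 0.186 [547. 182.] [755. 199.] [237. 169.]
floor 0.064 -0.18 [259. 282.] [434. 295.] [320. 211.]
floor -0.046 -0.18 [249. 209.] [436. 223.] [294. 223.]
floor 0.064 -0.003 [382. 274.] [557. 288.] [293. 189.]
floor -0.046 -0.003 [381. 201.] [568. 215.] [268. 199.]
bowl [ 0.6504791  -0.41904025  0.06      ]
t 3.27 pos [ 0.4317 -0.1557  0.3301] yaw 90.3 tilt -1.0 -> d [ -2.3 -35.2 260.1] turn 0.005
```

>>> {"method": "apply_moves", "body": {"series": [{"jaw":0,"dx":-3,"dy":-36,"dz":40,"turn":0},{"jaw":0,"dx":-3,"dy":-36,"dz":80,"turn":0},{"jaw":0,"dx":-3,"dy":-36,"dz":120,"turn":0},{"jaw":0,"dx":-3,"dy":-36,"dz":120,"turn":0},{"jaw":0,"dx":-3,"dy":-36,"dz":120,"turn":0}]}}

```text
time: 3.68
tool_pos: [0.4329, -0.1913, 0.2066]
tool_rot: [-0.003, -0.002, 1.0, 0.002]
contact_force: [-0.0, 0.5, 0.6]
gripper_width: 1.001
grasp_force: 0.0
```

```bash
cat >> h.py <<'E'
def lids(p,amin=150):
    h=cv2.cvtColor(p['pixels'],cv2.COLOR_RGB2HSV)
    m=((h[...,0]>4)&(h[...,0]<16)&(h[...,1]>110)&(h[...,2]>40)).astype(np.uint8)
    m=cv2.morphologyEx(m,cv2.MORPH_OPEN,np.ones((3,3)));n,l,st,ce=cv2.connectedComponentsWithStats(m)
    out=[]
    for i in range(1,n):
        if st[i,4]>amin:
            c=max(cv2.findContours((l==i).astype(np.uint8),0,2)[0],key=cv2.contourArea)
            (u,v),(a,b),th=cv2.fitEllipse(cv2.convexHull(c))
            out.append(((u,v),a,b,st[i,:4]))
    return out
E
python3 - <<'E'
from h import *
import numpy as np
p=grab_frame('wrist');save(p,'w3.png')
for w in (p,np.load('w2.npy',allow_pickle=True).item()):
  for (u,v),a,b,box in lids(w): print(round(u),round(v),round(a),round(b),box,atz(w,(u,v),.098).round(4))
s=grab_frame('side')
for (u,v),a,b,box in lids(s,60): print('side',round(u,1),round(v,1),round(a),round(b),box,atz(s,(u,v),.098).round(4))
go([.4365,-.1915,.07],90)
E
```

```text
316 212 76 79 [277 175  79  76] [ 0.4382 -0.193   0.098 ]
584 246 10 39 [603 246  37  28] [0.4644 0.0027 0.098 ]
79 294 63 81 [ 40 262  79  65] [ 0.5036 -0.3723  0.098 ]
285 175 53 53 [259 149  54  53] [ 0.4381 -0.193   0.098 ]
590 213 21 204 [508 201 132  25] [0.4807 0.135  0.098 ]
124 233 45 54 [ 99 210  52  47] [ 0.5035 -0.3716  0.098 ]
604 262 26 31 [592 248  25  30] [0.5395 0.1636 0.098 ]
291 355 40 45 [269 336  45  36] [ 0.6659 -0.1923  0.098 ]
side 526.4 69.8 127 379 [355   0 285 162] [2.3631 0.4066 0.098 ]
side 264.9 194.8 10 41 [251 180  26  30] [0.4687 0.093  0.098 ]
side 364.0 220.0 12 17 [356 215  17  11] [ 0.6648 -0.1955  0.098 ]
side 301.0 247.7 14 18 [292 241  19  14] [ 0.4377 -0.1973  0.098 ]
side 357.1 277.7 17 22 [348 270  20  16] [ 0.5021 -0.3744  0.098 ]
t 3.78 pos [ 0.4356 -0.193   0.2123] yaw 90.2 tilt -1.0 -> d [ -0.6   1.7 142.3] turn 0.004
```

View pics/w3.png

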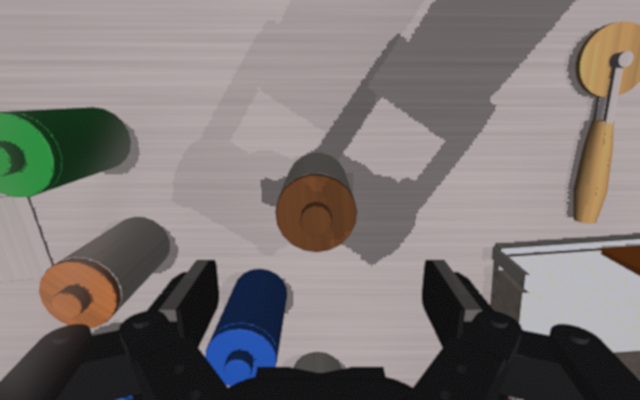

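The view from above shows the first canister centred between the fingers, lid at (316,212) with brown wood. Its position is (0.438,-0.193), agreed by two wrist heights and the side camera at a lid height of about 0.098. Now I'll descend and grip.

>>> {"method": "apply_moves", "body": {"series": [{"jaw":0,"dx":-2,"dy":0,"dz":40,"turn":0},{"jaw":0,"dx":-2,"dy":0,"dz":80,"turn":0},{"jaw":0,"dx":-2,"dy":0,"dz":115,"turn":0},{"jaw":0,"dx":-2,"dy":0,"dz":142,"turn":0},{"jaw":0,"dx":-2,"dy":0,"dz":142,"turn":0}]}}

```text
time: 4.2
tool_pos: [0.4352, -0.1915, 0.0655]
tool_rot: [-0.002, -0.002, 1.0, 0.002]
contact_force: [-0.4, 0.8, -0.7]
gripper_width: 0.999
grasp_force: 0.0
```

>>> {"method": "apply_moves", "body": {"series": [{"jaw":0.2,"dx":0,"dy":0,"dz":0,"turn":0},{"jaw":0.5,"dx":0,"dy":0,"dz":0,"turn":0},{"jaw":0.5,"dx":0,"dy":0,"dz":0,"turn":0},{"jaw":0.5,"dx":0,"dy":0,"dz":0,"turn":0},{"jaw":0.5,"dx":0,"dy":0,"dz":0,"turn":0}]}}

```text
time: 4.62
tool_pos: [0.4395, -0.1943, 0.0725]
tool_rot: [0.003, -0.002, 1.0, -0.002]
contact_force: [-0.0, 2.2, 6.7]
gripper_width: 0.661
grasp_force: 64.2
```

>>> {"method": "apply_moves", "body": {"series": [{"jaw":0.5,"dx":0,"dy":0,"dz":-10,"turn":0},{"jaw":0.5,"dx":0,"dy":0,"dz":-25,"turn":0},{"jaw":0.5,"dx":0,"dy":0,"dz":-25,"turn":0},{"jaw":0.5,"dx":0,"dy":0,"dz":-25,"turn":0},{"jaw":0.5,"dx":0,"dy":0,"dz":-25,"turn":0}]}}

```text
time: 5.03
tool_pos: [0.4365, -0.1929, 0.0932]
tool_rot: [0.0, -0.002, 1.0, -0.0]
contact_force: [-0.0, 0.2, -2.0]
gripper_width: 0.66
grasp_force: 64.4
```

Run:
```python
from h import *
s=state();print(s['contact_force'],s['ft_torque'],s['tool_pos'],s['joint_efforts'])
f=[]
for i in range(4): grab_frame('wrist');f.append(state()['contact_force'][2])
print(f)
```

```text
[-0.00451839  0.24927388 -1.99099655] [-0.00935554 -0.00136571 -0.03833908] [ 0.43654578 -0.19288551  0.09315366] [-5.00938593e-03 -2.84685391e+01 -3.54118145e+01 -3.59362966e-04
 -4.12027852e-02  2.45388861e-05]
[np.float64(-2.8676444650620074), np.float64(-2.7007155683443265), np.float64(-3.104055216915404), np.float64(-2.434826719563403)]
```

About 2.5 N, so this one is light. I'll set it back and go to the next.

>>> {"method": "apply_moves", "body": {"series": [{"jaw":0.5,"dx":0,"dy":0,"dz":12,"turn":0},{"jaw":0.5,"dx":0,"dy":0,"dz":20,"turn":0},{"jaw":0.5,"dx":0,"dy":0,"dz":24,"turn":0},{"jaw":0.5,"dx":0,"dy":0,"dz":24.5,"turn":0},{"jaw":0.5,"dx":0,"dy":0,"dz":24.5,"turn":0}]}}

```text
time: 5.65
tool_pos: [0.4373, -0.1924, 0.0722]
tool_rot: [-0.001, -0.002, 1.0, 0.002]
contact_force: [-11.4, 9.8, 29.1]
gripper_width: 0.667
grasp_force: 64.1
```

>>> {"method": "apply_moves", "body": {"series": [{"jaw":0.3,"dx":0,"dy":0,"dz":0,"turn":0},{"jaw":0,"dx":0,"dy":0,"dz":0,"turn":0},{"jaw":0,"dx":0,"dy":0,"dz":0,"turn":0},{"jaw":0,"dx":0,"dy":0,"dz":0,"turn":0},{"jaw":0,"dx":0,"dy":0,"dz":0,"turn":0}]}}

```text
time: 6.07
tool_pos: [0.4362, -0.1927, 0.0677]
tool_rot: [-0.001, -0.002, 1.0, 0.0]
contact_force: [0.2, -0.0, 0.4]
gripper_width: 1.002
grasp_force: 0.0
```

>>> {"method": "apply_moves", "body": {"series": [{"jaw":0,"dx":0,"dy":0,"dz":-30,"turn":0},{"jaw":0,"dx":0,"dy":0,"dz":-70,"turn":0},{"jaw":0,"dx":0,"dy":0,"dz":-110,"turn":0},{"jaw":0,"dx":0,"dy":0,"dz":-140,"turn":0},{"jaw":0,"dx":0,"dy":0,"dz":-140,"turn":0}]}}

```text
time: 6.48
tool_pos: [0.4399, -0.195, 0.2166]
tool_rot: [0.006, -0.002, 1.0, -0.004]
contact_force: [-0.0, -2.1, 0.8]
gripper_width: 1.002
grasp_force: 0.0
```

Run:
```python
from h import *
go([.5035,-.372,.21],90)
p=grab_frame('wrist')
for (u,v),a,b,box in lids(p): print(round(u),round(v),round(a),round(b),box,atz(p,(u,v),.098).round(4))
```

```text
t 6.48 pos [ 0.4399 -0.195   0.2166] yaw 90.2 tilt -0.9999 -> d [ -62.9 -177.1    8.6] turn 0.003
324 193 75 77 [286 156  78  75] [ 0.4359 -0.1919  0.098 ]
582 232 10 47 [605 234  35  25] [0.4657 0.0006 0.098 ]
95 275 61 77 [ 58 243  75  64] [ 0.5035 -0.3721  0.098 ]
```

>>> {"method": "apply_moves", "body": {"series": [{"jaw":0,"dx":-66,"dy":-179,"dz":0,"turn":0},{"jaw":0,"dx":-66,"dy":-179,"dz":0,"turn":0},{"jaw":0,"dx":-66,"dy":-179,"dz":0,"turn":0},{"jaw":0,"dx":-66,"dy":-179,"dz":0,"turn":0},{"jaw":0,"dx":-66,"dy":-179,"dz":0,"turn":0}]}}

```text
time: 6.95
tool_pos: [0.503, -0.3746, 0.2056]
tool_rot: [-0.001, -0.001, 1.0, 0.001]
contact_force: [0.6, 0.0, -0.3]
gripper_width: 0.995
grasp_force: 0.0
```

Run:
```python
from h import *
p=grab_frame('wrist');grab_frame('wrist')
for (u,v),a,b,box in lids(p): print(round(u),round(v),round(a),round(b),box,atz(p,(u,v),.098).round(4))
go([.5035,-.372,.07],90)
```

```text
602 106 82 102 [554  62  86  90] [ 0.4364 -0.192   0.098 ]
322 205 77 80 [282 167  81  77] [ 0.5031 -0.3722  0.098 ]
t 7.05 pos [ 0.5028 -0.3744  0.2054] yaw 90.0 tilt -1.0 -> d [ -1.    2.2 135.4] turn 0.0
```

>>> {"method": "apply_moves", "body": {"series": [{"jaw":0,"dx":-1,"dy":2,"dz":40,"turn":0},{"jaw":0,"dx":-1,"dy":2,"dz":80,"turn":0},{"jaw":0,"dx":-1,"dy":2,"dz":115,"turn":0},{"jaw":0,"dx":-1,"dy":2,"dz":136,"turn":0},{"jaw":0,"dx":-1,"dy":2,"dz":136,"turn":0}]}}

```text
time: 7.47
tool_pos: [0.4996, -0.3649, 0.0637]
tool_rot: [-0.006, -0.002, 1.0, 0.005]
contact_force: [-2.0, 0.7, -0.8]
gripper_width: 0.999
grasp_force: 0.0
```

>>> {"method": "apply_moves", "body": {"series": [{"jaw":0.2,"dx":0,"dy":0,"dz":0,"turn":0},{"jaw":0.5,"dx":0,"dy":0,"dz":0,"turn":0},{"jaw":0.5,"dx":0,"dy":0,"dz":0,"turn":0},{"jaw":0.5,"dx":0,"dy":0,"dz":0,"turn":0},{"jaw":0.5,"dx":0,"dy":0,"dz":0,"turn":0}]}}

```text
time: 7.88
tool_pos: [0.5055, -0.3713, 0.0755]
tool_rot: [0.002, -0.002, 1.0, -0.002]
contact_force: [-1.1, -3.8, 3.7]
gripper_width: 0.67
grasp_force: 65.8
```

>>> {"method": "apply_moves", "body": {"series": [{"jaw":0.5,"dx":0,"dy":0,"dz":-10,"turn":0},{"jaw":0.5,"dx":0,"dy":0,"dz":-25,"turn":0},{"jaw":0.5,"dx":0,"dy":0,"dz":-25,"turn":0},{"jaw":0.5,"dx":0,"dy":0,"dz":-25,"turn":0},{"jaw":0.5,"dx":0,"dy":0,"dz":-25,"turn":0}]}}

```text
time: 8.3
tool_pos: [0.5034, -0.3686, 0.0961]
tool_rot: [-0.001, -0.002, 1.0, 0.001]
contact_force: [1.1, 0.1, -7.8]
gripper_width: 0.672
grasp_force: 66.2
```

Run:
```python
from h import *
f=[]
for i in range(4): grab_frame('wrist');f.append(state()['contact_force'][2])
print(f);go([.50,-.372,.07],90)
```

```text
[np.float64(-7.8516965598353625), np.float64(-6.923005505921267), np.float64(-7.1072221738972186), np.float64(-6.462987657282314)]
t 8.5 pos [ 0.5036 -0.369   0.0961] yaw 90.2 tilt -1.0 -> d [ 3.5 -3.  26.1] turn 0.003
```

The second canister is heavy (about 7.1 N, 0.72 kg). I'll lift it and carry it over the bay.

>>> {"method": "apply_moves", "body": {"series": [{"jaw":0.5,"dx":0,"dy":0,"dz":-30,"turn":0},{"jaw":0.5,"dx":0,"dy":0,"dz":-65,"turn":0},{"jaw":0.5,"dx":0,"dy":0,"dz":-100,"turn":0},{"jaw":0.5,"dx":0,"dy":0,"dz":-125,"turn":0},{"jaw":0.5,"dx":0,"dy":0,"dz":-135,"turn":0}]}}

```text
time: 8.92
tool_pos: [0.5058, -0.3711, 0.2381]
tool_rot: [0.003, -0.002, 1.0, -0.003]
contact_force: [1.4, -0.6, -5.6]
gripper_width: 0.664
grasp_force: 68.4
```

>>> {"method": "apply_moves", "body": {"series": [{"jaw":0.5,"dx":-5,"dy":25,"dz":0,"turn":0},{"jaw":0.5,"dx":-10,"dy":60,"dz":0,"turn":0},{"jaw":0.5,"dx":-15,"dy":95,"dz":0,"turn":0},{"jaw":0.5,"dx":-20,"dy":130,"dz":0,"turn":-0.03},{"jaw":0.5,"dx":-25,"dy":165,"dz":0,"turn":-0.06}]}}

```text
time: 9.33
tool_pos: [0.5277, -0.2027, 0.2302]
tool_rot: [-0.001, -0.032, 0.999, 0.001]
contact_force: [0.5, -0.1, -6.7]
gripper_width: 0.674
grasp_force: 69.1
```

Run:
```python
from h import *
go([.5747,.0926,.23],93.7);print(state()['contact_force'])
```

```text
t 9.33 pos [ 0.5277 -0.2027  0.2302] yaw 93.7 tilt -1.0 -> d [-65.7 291.7   0.6] turn -0.001
[ 0.45525705 -0.10542245 -6.74088453]
```

>>> {"method": "apply_moves", "body": {"series": [{"jaw":0.5,"dx":-8,"dy":35,"dz":0,"turn":0},{"jaw":0.5,"dx":-16,"dy":70,"dz":0,"turn":0},{"jaw":0.5,"dx":-24,"dy":105,"dz":0,"turn":0},{"jaw":0.5,"dx":-32,"dy":140,"dz":0,"turn":0},{"jaw":0.5,"dx":-40,"dy":175,"dz":0,"turn":0}]}}

```text
time: 9.75
tool_pos: [0.5566, -0.0255, 0.2305]
tool_rot: [-0.001, -0.032, 1.0, 0.0]
contact_force: [1.4, -0.6, -7.0]
gripper_width: 0.67
grasp_force: 69.1
```

>>> {"method": "apply_moves", "body": {"series": [{"jaw":0.5,"dx":-8,"dy":35,"dz":0,"turn":0},{"jaw":0.5,"dx":-16,"dy":70,"dz":0,"turn":0},{"jaw":0.5,"dx":-24,"dy":100,"dz":0,"turn":0},{"jaw":0.5,"dx":-26,"dy":115,"dz":0,"turn":0},{"jaw":0.5,"dx":-26,"dy":116,"dz":0,"turn":0}]}}

```text
time: 10.17
tool_pos: [0.5752, 0.0934, 0.2303]
tool_rot: [-0.002, -0.034, 0.999, 0.001]
contact_force: [0.5, -0.1, -7.9]
gripper_width: 0.67
grasp_force: 69.2
```

Run:
```python
from h import *
p=grab_frame('wrist')
go([.5747,.0926,.23],93.7);print(state()['contact_force'])
im=p['pixels'].copy()
c=np.array([.5598,.1833]);a=np.array([.998,.0645]);b=np.array([-.0645,.998])
for pts,z,col in [([(.07,-.186),(-.07,-.186),(-.07,.186),(.07,.186)],.055,(255,0,0)),([(.064,-.18),(-.046,-.18),(-.046,-.003),(.064,-.003)],.012,(0,200,0))]:
  P=np.array([proj(p,np.r_[c+x*a+y*b,z]) for x,y in pts]).astype(int);cv2.polylines(im,[P],True,col,1)
cv2.imwrite('pics/w4.png',im[:,:,::-1])
```

```text
t 10.22 pos [0.5752 0.0917 0.2303] yaw 93.8 tilt -1.0 -> d [0.4 0.9 0.3] turn 0.002
[-0.21074778 -1.02873376 -7.69898233]
```

View pics/w4.png

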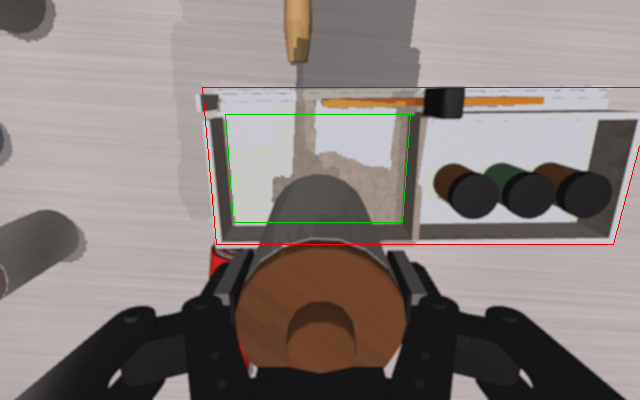

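The overlay fits the rack: red outline on the walls, green on the bay floor (228-408, 115-222). The canister hangs upright over the bay centre, with the grip at (443,102). I'll lower it now.

>>> {"method": "apply_moves", "body": {"series": [{"jaw":0.5,"dx":0,"dy":0,"dz":30,"turn":0},{"jaw":0.5,"dx":0,"dy":0,"dz":65,"turn":0},{"jaw":0.5,"dx":0,"dy":0,"dz":95,"turn":0},{"jaw":0.5,"dx":0,"dy":0,"dz":120,"turn":0},{"jaw":0.5,"dx":0,"dy":0,"dz":130,"turn":0}]}}

```text
time: 10.63
tool_pos: [0.5721, 0.0886, 0.0962]
tool_rot: [-0.005, -0.031, 1.0, -0.0]
contact_force: [-2.1, -0.1, -8.4]
gripper_width: 0.668
grasp_force: 69.8
```

>>> {"method": "apply_moves", "body": {"series": [{"jaw":0.5,"dx":0,"dy":0,"dz":6,"turn":0},{"jaw":0.5,"dx":0,"dy":0,"dz":10,"turn":0},{"jaw":0.5,"dx":0,"dy":0,"dz":12,"turn":0},{"jaw":0.5,"dx":0,"dy":0,"dz":13,"turn":0},{"jaw":0.5,"dx":0,"dy":0,"dz":13,"turn":0}]}}

```text
time: 11.05
tool_pos: [0.5773, 0.0899, 0.0912]
tool_rot: [0.001, -0.032, 1.0, -0.0]
contact_force: [0.2, 0.1, -6.4]
gripper_width: 0.675
grasp_force: 69.8
```

Run:
```python
from h import *
grab_frame('wrist');go([.5747,.0926,.0825],93.7);print(state()['contact_force'])
```

```text
t 11.1 pos [0.5772 0.09   0.0911] yaw 93.6 tilt -1.0 -> d [2.3 2.8 8.6] turn -0.001
[ 1.28517036  0.08731871 -6.93162754]
```

>>> {"method": "apply_moves", "body": {"series": [{"jaw":0.5,"dx":0,"dy":0,"dz":1,"turn":0},{"jaw":0.5,"dx":0,"dy":0,"dz":2,"turn":0},{"jaw":0.5,"dx":0,"dy":0,"dz":3,"turn":0},{"jaw":0.5,"dx":0,"dy":0,"dz":3,"turn":0},{"jaw":0.5,"dx":0,"dy":0,"dz":3,"turn":0}]}}

```text
time: 11.52
tool_pos: [0.5767, 0.0901, 0.0875]
tool_rot: [0.001, -0.032, 0.999, 0.0]
contact_force: [-1.5, -0.5, -0.9]
gripper_width: 0.67
grasp_force: 70.2
```

>>> {"method": "apply_moves", "body": {"series": [{"jaw":0.5,"dx":0,"dy":0,"dz":1,"turn":0},{"jaw":0.5,"dx":0,"dy":0,"dz":1,"turn":0},{"jaw":0.5,"dx":0,"dy":0,"dz":1,"turn":0}]}}

```text
time: 11.77
tool_pos: [0.5769, 0.09, 0.0874]
tool_rot: [0.001, -0.032, 0.999, -0.0]
contact_force: [-3.3, -0.3, 5.3]
gripper_width: 0.671
grasp_force: 70.7
```

Contact: the canister's weight is now carried by the floor. I'll release it and rise.

>>> {"method": "apply_moves", "body": {"series": [{"jaw":0.3,"dx":0,"dy":0,"dz":-0.5,"turn":0},{"jaw":0.2,"dx":0,"dy":0,"dz":-0.5,"turn":0},{"jaw":0,"dx":0,"dy":0,"dz":-0.5,"turn":0},{"jaw":0,"dx":0,"dy":0,"dz":-0.5,"turn":0},{"jaw":0,"dx":0,"dy":0,"dz":-0.5,"turn":0}]}}

```text
time: 12.18
tool_pos: [0.5764, 0.0901, 0.0862]
tool_rot: [0.0, -0.032, 1.0, 0.0]
contact_force: [0.2, -0.1, 0.2]
gripper_width: 0.999
grasp_force: 0.0
```

>>> {"method": "apply_moves", "body": {"series": [{"jaw":0,"dx":0,"dy":0,"dz":-20,"turn":0},{"jaw":0,"dx":0,"dy":0,"dz":-60,"turn":0},{"jaw":0,"dx":0,"dy":0,"dz":-100,"turn":0},{"jaw":0,"dx":0,"dy":0,"dz":-130,"turn":0},{"jaw":0,"dx":0,"dy":0,"dz":-130,"turn":0}]}}

```text
time: 12.6
tool_pos: [0.5803, 0.0902, 0.2253]
tool_rot: [0.007, -0.032, 0.999, -0.0]
contact_force: [0.9, -0.1, 1.4]
gripper_width: 1.002
grasp_force: 0.0
```

Run:
```python
from h import *
grab_frame('wrist');p=grab_frame('wrist')
go([.5,.18,.20],93.7);save(p,'w5.png')
for (u,v),a,b,box in lids(p): print(round(u),round(v),round(a),round(b),box,atz(p,(u,v),.11).round(4))
print(proj(p,[.499,.179,.105]))
# dark grip blob
m=(p['pixels'].max(2)<70).astype(np.uint8);n,l,st,ce=cv2.connectedComponentsWithStats(m)
for i in range(1,n):
  if st[i,4]>100: print(st[i],ce[i].round(1),atz(p,ce[i],.1).round(4))
```

```text
t 12.7 pos [0.5773 0.0901 0.2184] yaw 93.6 tilt -1.0 -> d [71.6 94.6 18. ] turn -0.001
405 93 9 69 [371  90  63   9] [0.5025 0.1411 0.11  ]
319 196 78 79 [279 158  80  78] [0.5753 0.0899 0.11  ]
570 170 21 47 [547 159  41  23] [0.5458 0.2618 0.11  ]
461 177 35 39 [443 160  35  35] [0.5554 0.1876 0.11  ]
[460.94888817  91.51580323]
[  0   0  39  24 698] [18.5  9.4] [ 0.4673 -0.1062  0.1   ]
[ 408   78   69  158 2617] [435.9 130.4] [0.5256 0.1683 0.1   ]
[202  89  16  15 207] [209.4  95.2] [0.5118 0.012  0.1   ]
[ 212  113   22  125 1247] [222.5 171.1] [0.5637 0.0198 0.1   ]
[  442   113   198   120 10706] [556.5 180.1] [0.5554 0.2614 0.1   ]
[287 143  23  30 156] [297.4 156.9] [0.5501 0.0731 0.1   ]
[ 34 238  21  25 225] [ 44.3 250.1] [ 0.6349 -0.1191  0.1   ]
[    0   260   640   140 39260] [320.2 356.9] [0.7226 0.1    0.1   ]
```

View pics/w5.png

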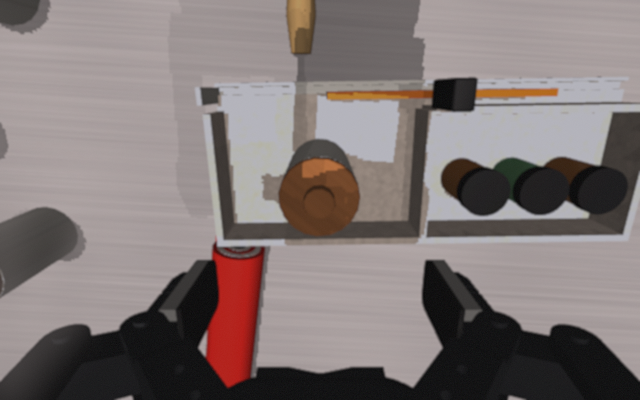

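The canister stands upright at the bay centre, lid at (319,196). The grip top is at (461,94), matching its predicted spot at (461,92). Next is the grip.

>>> {"method": "apply_moves", "body": {"series": [{"jaw":0,"dx":26,"dy":32,"dz":0,"turn":0},{"jaw":0,"dx":52,"dy":64,"dz":0,"turn":0},{"jaw":0,"dx":72,"dy":93,"dz":0,"turn":0},{"jaw":0,"dx":72,"dy":93,"dz":0,"turn":0},{"jaw":0,"dx":72,"dy":93,"dz":0,"turn":0}]}}

```text
time: 13.12
tool_pos: [0.4966, 0.1792, 0.2138]
tool_rot: [-0.002, -0.033, 0.999, -0.0]
contact_force: [-0.8, -0.1, -0.4]
gripper_width: 0.998
grasp_force: 0.0
```

Run:
```python
from h import *
p=grab_frame('wrist');go([.4995,.179,.09],93.7)
c=proj(p,[.4995,.179,.105]);print(c)
m=(p['pixels'].max(2)<45).astype(np.uint8);n,l,st,ce=cv2.connectedComponentsWithStats(m)
for i in range(1,n):
  if st[i,4]>100: print(st[i],ce[i].round(1),atz(p,ce[i],.105).round(4))
```

```text
t 13.17 pos [0.4975 0.1784 0.2142] yaw 93.7 tilt -1.0 -> d [ -2.4   0.6 124.2] turn -0.0
[318.42229878 208.29862923]
[312 181  21  42 815] [321.8 201.6] [0.4944 0.1811 0.105 ]
[   25   255   615   145 37263] [346.1 354.4] [0.6219 0.2092 0.105 ]
[ 347  256   43   46 1587] [367.7 278.9] [0.5527 0.2195 0.105 ]
```

>>> {"method": "apply_moves", "body": {"series": [{"jaw":0,"dx":-1,"dy":1,"dz":40,"turn":0},{"jaw":0,"dx":-1,"dy":1,"dz":80,"turn":0},{"jaw":0,"dx":-1,"dy":1,"dz":110,"turn":0},{"jaw":0,"dx":-1,"dy":1,"dz":123,"turn":0},{"jaw":0,"dx":-1,"dy":1,"dz":123,"turn":0}]}}

```text
time: 13.58
tool_pos: [0.4967, 0.1777, 0.0882]
tool_rot: [-0.005, -0.031, 1.0, -0.001]
contact_force: [-0.4, 0.2, -0.1]
gripper_width: 0.998
grasp_force: 0.0
```

>>> {"method": "apply_moves", "body": {"series": [{"jaw":0.3,"dx":0,"dy":0,"dz":0,"turn":0},{"jaw":0.6,"dx":0,"dy":0,"dz":0,"turn":0},{"jaw":1,"dx":0,"dy":0,"dz":0,"turn":0},{"jaw":1,"dx":0,"dy":0,"dz":0,"turn":0},{"jaw":1,"dx":0,"dy":0,"dz":0,"turn":0}]}}

```text
time: 14.0
tool_pos: [0.5004, 0.1796, 0.0947]
tool_rot: [0.001, -0.032, 0.999, 0.0]
contact_force: [0.2, -0.3, -0.2]
gripper_width: 0.299
grasp_force: 0.0
```

>>> {"method": "apply_moves", "body": {"series": [{"jaw":1,"dx":0,"dy":0,"dz":0,"turn":0},{"jaw":1,"dx":0,"dy":0,"dz":0,"turn":0},{"jaw":1,"dx":0,"dy":0,"dz":0,"turn":0}]}}

```text
time: 14.25
tool_pos: [0.5001, 0.1796, 0.0945]
tool_rot: [0.001, -0.032, 0.999, 0.0]
contact_force: [-1.7, 0.2, 5.8]
gripper_width: 0.174
grasp_force: 59.8
```

The grip is held. I'll slide the door 80 mm first, then creep to the stop.

>>> {"method": "apply_moves", "body": {"series": [{"jaw":1,"dx":0,"dy":-12,"dz":0,"turn":0},{"jaw":1,"dx":0,"dy":-28,"dz":0,"turn":0},{"jaw":1,"dx":0,"dy":-44,"dz":0,"turn":0},{"jaw":1,"dx":0,"dy":-58,"dz":0,"turn":0},{"jaw":1,"dx":0,"dy":-68,"dz":0,"turn":0}]}}

```text
time: 14.67
tool_pos: [0.5054, 0.1107, 0.0945]
tool_rot: [0.002, -0.032, 0.999, 0.0]
contact_force: [3.9, 3.0, 3.8]
gripper_width: 0.176
grasp_force: 59.5
```

>>> {"method": "apply_moves", "body": {"series": [{"jaw":1,"dx":0,"dy":-5,"dz":0,"turn":0},{"jaw":1,"dx":0,"dy":-9,"dz":0,"turn":0},{"jaw":1,"dx":0,"dy":-12,"dz":0,"turn":0},{"jaw":1,"dx":0,"dy":-14,"dz":0,"turn":0},{"jaw":1,"dx":0,"dy":-14,"dz":0,"turn":0}]}}

```text
time: 15.08
tool_pos: [0.5065, 0.0971, 0.0944]
tool_rot: [0.002, -0.032, 0.999, -0.0]
contact_force: [4.8, 0.2, 4.3]
gripper_width: 0.177
grasp_force: 59.7
```

>>> {"method": "apply_moves", "body": {"series": [{"jaw":1,"dx":0,"dy":-2,"dz":0,"turn":0},{"jaw":1,"dx":0,"dy":-4,"dz":0,"turn":0},{"jaw":1,"dx":0,"dy":-4,"dz":0,"turn":0}]}}

```text
time: 15.33
tool_pos: [0.5068, 0.0934, 0.0945]
tool_rot: [0.003, -0.032, 0.999, -0.0]
contact_force: [5.7, 0.8, 4.4]
gripper_width: 0.175
grasp_force: 59.6
```

>>> {"method": "apply_moves", "body": {"series": [{"jaw":1,"dx":-1,"dy":-1,"dz":0,"turn":0},{"jaw":1,"dx":-1,"dy":-2,"dz":0,"turn":0},{"jaw":1,"dx":-1,"dy":-2,"dz":0,"turn":0}]}}

```text
time: 15.58
tool_pos: [0.507, 0.0916, 0.0944]
tool_rot: [0.001, -0.032, 0.999, -0.0]
contact_force: [1.8, 0.3, 7.5]
gripper_width: 0.178
grasp_force: 60.1
```

>>> {"method": "apply_moves", "body": {"series": [{"jaw":1,"dx":0,"dy":-1,"dz":0,"turn":0},{"jaw":1,"dx":0,"dy":-2,"dz":0,"turn":0},{"jaw":1,"dx":0,"dy":-2,"dz":0,"turn":0}]}}

```text
time: 15.83
tool_pos: [0.5071, 0.0896, 0.0945]
tool_rot: [0.001, -0.032, 0.999, 0.0]
contact_force: [2.0, 2.0, 7.2]
gripper_width: 0.172
grasp_force: 60.1
```

>>> {"method": "apply_moves", "body": {"series": [{"jaw":1,"dx":0,"dy":-1,"dz":0,"turn":0},{"jaw":1,"dx":0,"dy":-2,"dz":0,"turn":0},{"jaw":1,"dx":0,"dy":-2,"dz":0,"turn":0}]}}

```text
time: 16.08
tool_pos: [0.5073, 0.0876, 0.0944]
tool_rot: [0.001, -0.032, 0.999, 0.0]
contact_force: [1.4, 0.9, 7.6]
gripper_width: 0.177
grasp_force: 60.1
```

>>> {"method": "apply_moves", "body": {"series": [{"jaw":1,"dx":0,"dy":-1,"dz":0,"turn":0},{"jaw":1,"dx":0,"dy":-2,"dz":0,"turn":0},{"jaw":1,"dx":0,"dy":-2,"dz":0,"turn":0}]}}

```text
time: 16.33
tool_pos: [0.5075, 0.0857, 0.0945]
tool_rot: [0.001, -0.032, 0.999, 0.0]
contact_force: [1.4, 1.9, 7.4]
gripper_width: 0.179
grasp_force: 60.0
```

>>> {"method": "apply_moves", "body": {"series": [{"jaw":1,"dx":0,"dy":-1,"dz":0,"turn":0},{"jaw":1,"dx":0,"dy":-2,"dz":0,"turn":0},{"jaw":1,"dx":0,"dy":-2,"dz":0,"turn":0}]}}

```text
time: 16.58
tool_pos: [0.5076, 0.084, 0.0944]
tool_rot: [0.001, -0.032, 0.999, 0.0]
contact_force: [2.7, 2.6, 6.7]
gripper_width: 0.176
grasp_force: 60.0
```

>>> {"method": "apply_moves", "body": {"series": [{"jaw":1,"dx":0,"dy":-1,"dz":0,"turn":0},{"jaw":1,"dx":0,"dy":-2,"dz":0,"turn":0},{"jaw":1,"dx":0,"dy":-2,"dz":0,"turn":0}]}}

```text
time: 16.83
tool_pos: [0.5076, 0.0838, 0.0944]
tool_rot: [0.001, -0.032, 0.999, 0.003]
contact_force: [1.9, 11.0, 7.0]
gripper_width: 0.176
grasp_force: 60.1
```

>>> {"method": "apply_moves", "body": {"series": [{"jaw":1,"dx":0,"dy":-1,"dz":0,"turn":0},{"jaw":1,"dx":0,"dy":-2,"dz":0,"turn":0},{"jaw":1,"dx":0,"dy":-2,"dz":0,"turn":0}]}}

```text
time: 17.08
tool_pos: [0.5076, 0.0837, 0.0945]
tool_rot: [0.001, -0.032, 0.999, 0.005]
contact_force: [1.2, 18.7, 6.4]
gripper_width: 0.175
grasp_force: 60.5
```

The stop is met: 19 N and no further travel. I'll relax the command, release and rise.

>>> {"method": "apply_moves", "body": {"series": [{"jaw":1,"dx":0,"dy":3,"dz":0,"turn":0},{"jaw":0.7,"dx":0,"dy":3,"dz":0,"turn":0},{"jaw":0.3,"dx":0,"dy":3,"dz":0,"turn":0},{"jaw":0.3,"dx":0,"dy":3,"dz":0,"turn":0},{"jaw":0.3,"dx":0,"dy":3,"dz":0,"turn":0}]}}

```text
time: 17.5
tool_pos: [0.5054, 0.0822, 0.0919]
tool_rot: [-0.001, -0.031, 1.0, -0.0]
contact_force: [0.2, -1.2, 0.2]
gripper_width: 0.692
grasp_force: 0.0
```

>>> {"method": "apply_moves", "body": {"series": [{"jaw":0.3,"dx":0,"dy":0,"dz":-20,"turn":0},{"jaw":0.3,"dx":0,"dy":0,"dz":-55,"turn":0},{"jaw":0.3,"dx":0,"dy":0,"dz":-95,"turn":0},{"jaw":0.3,"dx":0,"dy":0,"dz":-130,"turn":0},{"jaw":0.3,"dx":0,"dy":0,"dz":-160,"turn":0}]}}

```text
time: 17.92
tool_pos: [0.5064, 0.0822, 0.2553]
tool_rot: [0.0, -0.031, 1.0, -0.0]
contact_force: [0.9, -0.2, -0.2]
gripper_width: 0.7
grasp_force: 0.0
```

Run:
```python
from h import *
grab_frame('wrist');p=grab_frame('wrist');s=grab_frame('side');go([.5,.1,.2],93.7)
im=np.vstack([cv2.resize(p['pixels'][60:320],(600,244)),cv2.resize(s['pixels'][140:340,200:520],(560,350))[:, :560] if 0 else cv2.copyMakeBorder(cv2.resize(s['pixels'][140:340,200:520],(560,350)),0,0,0,40,0)])
cv2.imwrite('pics/end.png',im[:,:,::-1])
for (u,v),a,b,box in lids(p): print(round(u),round(v),round(a),round(b),atz(p,(u,v),.11).round(4))
```

```text
t 18.07 pos [0.5078 0.0823 0.2562] yaw 93.6 tilt -1.0 -> d [ 7.  18.2 56.2] turn -0.002
-3 76 24 48 [ 0.4397 -0.1632  0.11  ]
371 168 28 91 [0.4919 0.1234 0.11  ]
274 167 20 98 [0.4963 0.0451 0.11  ]
531 225 26 37 [0.5331 0.264  0.11  ]
443 228 30 32 [0.5404 0.1905 0.11  ]
323 259 59 65 [0.5756 0.0899 0.11  ]
27 321 46 62 [ 0.6564 -0.1818  0.11  ]
```

View pics/end.png

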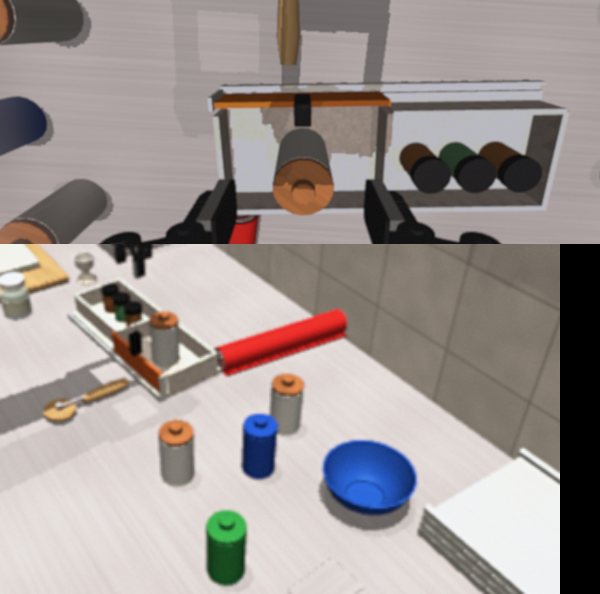

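The final check shows the door across the bay from (215,103) to (388,98), against its stop. The heavy canister is upright behind it, and both light canisters are standing on the counter. Handing in.

```bash
python3 -c "
from h import *
print(ticket.job_done())"
```

```text
the job is handed in; nothing more can be done
None
```

The job is handed in: the heavy canister (about 0.72 kg) stands upright in the rack's empty bay with the orange door slid to its stop; of the other two, the one I lifted was light (about 0.25 kg), the third I left untouched, and both still stand on the counter.

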